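# Bring the covered pots onto the hot plate's rings, set the heat, wind the timer

### The arm

A 6-joint arm with a two-finger parallel gripper is mounted at the origin on the work surface. World frame = base frame: x ahead of the robot, y to its left, z up, the work surface at z = 0. Lengths are in m, angles in rad, forces in N, time in s.
With the tool pointing down it reaches from about 0.3 to 0.775 m from the base axis. Payload 14.6 kg.
Tool frame: the origin (TCP) lies on the centre line of the jaws, within the pads' length; the fingertips stand 19 mm ahead of it and the grasp point (between the pads) is the TCP; z points along the fingers, y is the line along which they close (so a half turn about z gives the same grasp; the last joint's range is limited). The gripper opens to 94 mm and grips with 3 to 60 N. Pads are 16 mm wide; open, the fingers measure 119 mm over their backs; the gripper's body (75 mm by 177 mm) begins 78 mm behind the grasp point.
Start: joints at [1.165, 0.3, 1.521, -0, 1.321, -0.067], TCP at [0.183, 0.519, 0.224] pointing down, gripper open.
Joint ranges: [-3.03, 3.03], [-0.79, 2.21], [0.23, 2.52], [-1.04, 4.18], [0, 3.07], [-2.55, 2.55]. Speed limits (rad/s): [2.22, 2.22, 2.57, 3.14, 3.14, 3.14].

### API

Orientations are given as [roll, pitch, yaw] about the fixed x, y, z axes, in that order (R = Rz(yaw) Ry(pitch) Rx(roll)).
In Python, from station import get_obs, camera, workorder gives the robot as it stands.
- The arm moves only by the tool play_rows, never from a script. Its argument "motion" is a list that holds one entry, the list of rows, each a list of 7 numbers: the shift along the tool's x, y, z as a fraction of full scale, then the turn, a rotation vector about the tool's x, y, z as a fraction of full scale, then the opening, from -1 (shut) to 1 (fully open). In form: [[[x, y, z, ax, ay, az, grip], ...]]. A call has 1 to 10 rows; each row is the pose to reach, as a shift and turn from the pose commanded when the call began, along the tool's axes at that moment, turning the shorter way round; what a row does not reach only later rows make up. Full scale, the value 1, is 0.25 m for a shift and 2 pi rad for a turn. A row lasts 1/10 s, in which the tool goes at most 50 mm and 8.59 degrees, less where a joint would pass 70% of its speed; a pose out of reach is approached as far as the arm can. A call with a number of a shift or a turn outside -1 to 1 is refused whole. A call with a gripper value outside its range is refused whole. The fingers move at their own pace and stop on an object; "grip_force" is the grip in N (left out, the last holds). Time passes only in rows, so rows that repeat a pose let the fingers close. It gives the time, the measured TCP pose, the force, the opening and the grip force at its end, in the units of the state.
- get_obs(): the state, without advancing time (a new reading comes with each control period).
- camera(name): name is "scene" or "top"; returns a dict with "frame" (420x560x3 uint8, red, green, blue), "z_map" (420x560 float32, m along the optical axis (not along the pixel's ray), 0 where there is no reading), "camera_matrix" (3x3 intrinsics, pixels), "D" ([k1, k2, p1, p2, k3] as OpenCV has them; the pictures are not rectified), "T" (4x4, takes a point from camera to world coordinates). Camera axes: x right, y up, looking along -z (the intrinsics and any distortion apply to the point x, -y, -z); pixel columns grow to the right and rows downward; lengths in m; the calibration is good to about 2 mm. A picture is of the moment at which its call begins.
- workorder.hand_in(): hands the job in; it is judged then, once.
The state is a dict: "time_s": time; "qpos": joint angles; "joint_vel": joint speeds; "tau": joint torques, N m; "ee_pos": TCP position; "eef_rot": TCP orientation; "force": force on the tool from outside, world axes, zero at the start; "moment": the same for the moment, N m; "grip_width": finger opening in m; "grip_force": force on a finger pad.
Only numpy, scipy, OpenCV 4.12 (cv2) and the standard library are available. Lean on these libraries where they do the work, as an engineer would, in place of code of your own. Each camera call takes 0.05 s, during which the arm holds its last target. There are 200 camera calls.

### The job

Get the repair bench's hot plate going: slide every covered pot from its parking square across the plate to the middle of a heating ring of its own size (wide pot on a wide ring, narrow pot on a narrow ring, one pot to a ring), never lifting or tipping it. When all pots stand on their rings, push the heat slider until it is level with the brass clip, and last of all wind the timer's key clockwise, a bit at a time, until it is fully wound. Leave the other things on the bench alone and leave every pot on its ring, released, even if something gets knocked on the way.

Things in the scene. Friction and masses are not known exactly. Their poses are not given: they have to be found in the camera images.
- hotplate: slim dark hot plate, fixed; 320 (its x) by 500 mm (its y), surface 20 mm above the table, rim 6 mm wide and 25 mm high all round. Origin: centre of its underside. Four grey parking squares (90 mm) in the row x = -95 mm, the four rings in the row x = +95 mm, both at y = -180, -60, 60, 180 mm, the strip between is free; which ring and which pot is at which y varies
- pot_wide_a: covered steel pot, 84 mm across, body 32 mm tall, mass 0.5 kg give or take 40 %; a fixed round black knob, 22 mm across and 38 mm tall, stands up from the middle of its lid, so the knob runs from 32 to 70 mm above the origin. Origin: centre of the underside; z up. Friction on the plate about 0.4: hold the knob low. Absent (None throughout) in some starts
- pot_wide_b: covered steel pot, 84 mm across, body 32 mm tall, mass 0.5 kg give or take 40 %; a fixed round black knob, 22 mm across and 38 mm tall, stands up from the middle of its lid, so the knob runs from 32 to 70 mm above the origin. Origin: centre of the underside; z up. Friction on the plate about 0.4: hold the knob low. Absent (None throughout) in some starts
- pot_narrow_a: covered steel pot, 66 mm across, body 32 mm tall, mass 0.35 kg give or take 40 %; a fixed round black knob, 22 mm across and 38 mm tall, stands up from the middle of its lid, so the knob runs from 32 to 70 mm above the origin. Origin: centre of the underside; z up. Friction on the plate about 0.4: hold the knob low. Absent (None throughout) in some starts
- pot_narrow_b: covered steel pot, 66 mm across, body 32 mm tall, mass 0.35 kg give or take 40 %; a fixed round black knob, 22 mm across and 38 mm tall, stands up from the middle of its lid, so the knob runs from 32 to 70 mm above the origin. Origin: centre of the underside; z up. Friction on the plate about 0.4: hold the knob low. Absent (None throughout) in some starts
- ring_wide_a: white ring printed on the hot plate, inner diameter 94 mm, outer 108 mm: a heating position for a pot 84 mm across. Flat, nothing to bump into. Origin: its centre, on the plate's surface; fixed
- ring_wide_b: white ring printed on the hot plate, inner diameter 94 mm, outer 108 mm: a heating position for a pot 84 mm across. Flat, nothing to bump into. Origin: its centre, on the plate's surface; fixed
- ring_narrow_a: white ring printed on the hot plate, inner diameter 76 mm, outer 90 mm: a heating position for a pot 66 mm across. Flat, nothing to bump into. Origin: its centre, on the plate's surface; fixed
- ring_narrow_b: white ring printed on the hot plate, inner diameter 76 mm, outer 90 mm: a heating position for a pot 66 mm across. Flat, nothing to bump into. Origin: its centre, on the plate's surface; fixed
- heat_unit: the heat control: fixed grey box 200 mm (its x, the track) by 85 mm by 40 mm high, left or right of the hot plate. Origin: centre of its underside; its x axis points along the track, roughly away from the robot
- heat (a joint): position of the heat slider along its track in m: 0 at the end near the robot (60 mm before the box's origin), up to 0.12, growing along the box's x; about 2 N of friction, stays where left
- heat_top (a point): middle of the top of the slider's black grip, 78 mm above the table; the grip is an upright block 16 mm along the track, 26 mm across it, its sides running from 44 to 78 mm above the table
- clip: small brass pointer clip fixed beside the track, standing 4 mm above the box; origin on the box's centre line at the box's top, 40 mm above the table, at the pointer's place along the track; x along the track. The slider is right when heat_top's x in this frame is 0; the brass itself lies 10 to 48 mm to the +y side of the origin
- timer: clockwork timer: fixed white box 110 by 100 by 60 mm high, on the other side of the hot plate from the heat control. Origin: centre of its underside
- key (a joint): turn of the timer's key in rad, growing clockwise seen from above; starts between 0 and 0.7, stop (fully wound) at 6.2. The spring takes up to 0.06 N m and friction about 0.12 N m, so it stays where it is let go
- key_grip (a point): middle of the key's flat wing, on its vertical turning axis, 92 mm above the table. The wing is an upright steel plate 52 mm long (its x), 10 mm thick (its y), from 76 to 108 mm above the table, over the box's top at 60 mm; grip it across the thickness. This point's axes turn with the key
- drive_a: bystander: hard drive, 102 (x) by 147 (y) by 27 mm, loose; origin centre of the underside
- drive_b: bystander: hard drive, same size, loose
- heatsink: bystander: finned cooler block 90 by 90 by 38 mm, loose; origin centre of the underside
- screwdriver: bystander: screwdriver 180 mm long, loose, lying on the table along x
- mug: bystander: mug 80 mm across, 90 mm tall, loose; origin centre of the underside
Not all that is in view belongs to the job. Leave any turquoise look-alike of the pot_narrow_a alone.

How it is judged:
By the outcome, as a careful person would: the job done as asked, in the order asked, and still so for the second after the job is handed in, with the robot touching nothing.
Of pot_wide_a, pot_wide_b, pot_narrow_a, pot_narrow_b only 2 to 3 are there at a start; the rules pass over those that are not, and their reading is None.
At some moment in a run one of pot_wide_a, pot_wide_b, pot_narrow_a, pot_narrow_b may be knocked a few centimetres aside while the robot is not near it.
Once in a run the grip may slacken for a moment while it holds something.
It also fails if it takes over 210 s, if anything falls off the work surface, if the arm or the gripper's body presses on something with over 40 N, if the wrist force passes 120 N, or if a joint passes its speed limit or range.

## Working session

There is one attempt and no reset: what is moved stays moved. The work goes in short steps, Python scripts to look and compute and a tool call to move; the robot and the scene stay as the last step left them, time stands still between calls to the robot, and variables do not carry over. Pictures are saved under pics/ and viewed, at most 14 in all, crops included, and the job is handed in when it is done.

Besides the shell and the picture viewer there is one more tool, called after "Emit:" in YAML: its name, and indented under it one key for each argument. play_rows: Moves the arm, as the interface text tells. Its arguments: {"type":"object","properties":{"motion":{"type":"array"},"grip_force":{"type":"number"}},"required":["motion"]}

```bash
mkdir -p pics; cat > h.py <<'E'
import numpy as np, cv2
from station import get_obs, camera, workorder
def snap(name, fn=None):
    c=camera(name)
    if fn: cv2.imwrite('pics/'+fn, c['frame'][:,:,::-1])
    return c
def ray(c,uv):
    p=cv2.undistortPoints(np.array(uv,float).reshape(-1,1,2),c['camera_matrix'],np.array(c['D'],float)).reshape(-1,2)
    d=np.c_[p[:,0],-p[:,1],-np.ones(len(p))]@c['T'][:3,:3].T
    return c['T'][:3,3],d
def onplane(c,uv,z):
    o,d=ray(c,uv); return o+d*((z-o[2])/d[:,2])[:,None]
E
python3 - <<'E'
from h import *
o=get_obs();print({k:np.round(v,3).tolist() for k,v in o.items()})
for n in('top','scene'):
    c=snap(n,n+'0.png'); np.savez(n+'0.npz',**c); print(n,np.round(c['T'],3).tolist(),c['camera_matrix'].tolist() if hasattr(c['camera_matrix'],'tolist') else c['camera_matrix'],c['D'])
E
```

```text
{'time_s': 0.0, 'qpos': [1.165, 0.3, 1.522, 0.0, 1.321, -0.067], 'joint_vel': [0.001, 0.0, -0.001, 0.0, -0.001, 0.0], 'tau': [-0.003, -53.179, -35.274, 0.071, 0.024, -0.0], 'ee_pos': [0.183, 0.519, 0.224], 'eef_rot': [-3.14, -0.0, 2.803], 'force': [-0.522, 0.7, 0.307], 'moment': [0.072, -0.032, -0.006], 'grip_force': 0.0, 'grip_width': 0.094}
top [[-0.013, 0.977, -0.214, 0.178], [-1.0, -0.014, -0.003, 0.048], [-0.006, 0.214, 0.977, 1.474], [0.0, 0.0, 0.0, 1.0]] [[528.3856053858065, 0.0, 277.2556384061716], [0.0, 528.3856053858065, 203.65513734170636], [0.0, 0.0, 1.0]] [-0.00836452  0.          0.          0.          0.        ]
scene [[0.707, -0.463, 0.534, 1.192], [0.707, 0.47, -0.528, -0.662], [-0.007, 0.751, 0.66, 0.958], [0.0, 0.0, 0.0, 1.0]] [[435.8292617181669, 0.0, 282.20479748299374], [0.0, 435.8292617181669, 213.7852126102842], [0.0, 0.0, 1.0]] [-0.11360459  0.          0.          0.          0.        ]
```

View pics/top0.png

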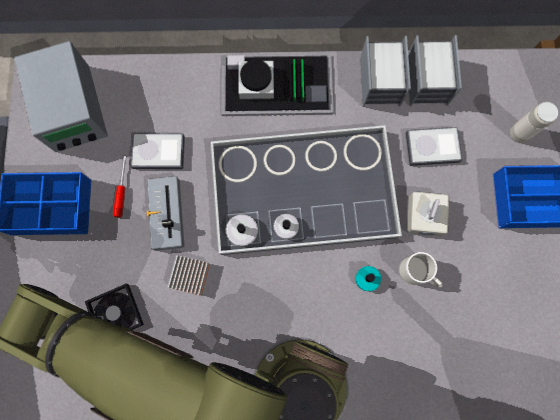

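View pics/scene0.png

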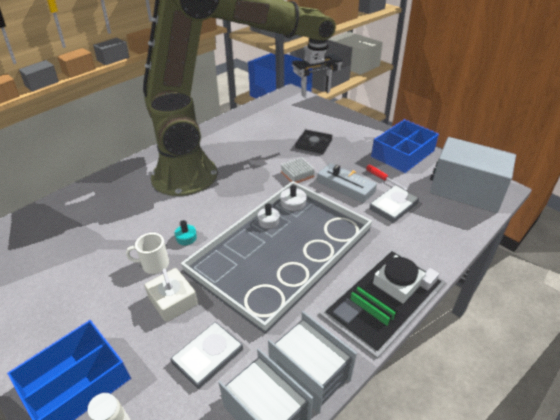

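Top view candidates: wide pot (242,230) and narrow pot (286,226). The turquoise decoy at (368,278) is not to be touched. The rings left to right are (238,163) wide, (279,159) narrow, (321,156) narrow and (362,152) wide. The heat slider grip is near (168,222), with the brass clip at (152,212). The timer key is at (432,210). Next I'll measure these and check them in a crop.

```bash
cat >> h.py <<'E'
def ringfit(c):
    g=cv2.cvtColor(c['frame'],cv2.COLOR_RGB2GRAY); out=[]
    for u,v in[(238,163),(279,159),(321,156),(362,152)]:
        m=np.zeros_like(g); r=26
        cv2.circle(m,(u,v),r-3,255,-1); m[(g<170)]=0
        ys,xs=np.nonzero(m); P=onplane(c,np.c_[xs,ys],.02)[:,:2]
        A=np.c_[2*P,np.ones(len(P))]; s=np.linalg.lstsq(A,(P**2).sum(1),rcond=None)[0]
        R=np.sqrt(s[2]+s[0]**2+s[1]**2); res=abs(np.hypot(*(P-s[:2]).T)-R)
        k=res<.01; A=A[k]; s=np.linalg.lstsq(A,(P[k]**2).sum(1),rcond=None)[0]
        out.append((s[0],s[1],np.sqrt(s[2]+s[0]**2+s[1]**2),k.sum()))
    return np.array(out)
def heights(c):
    h,w=c['z_map'].shape; v,u=np.mgrid[:h,:w]
    p=cv2.undistortPoints(np.c_[u.ravel(),v.ravel()].astype(float).reshape(-1,1,2),c['camera_matrix'],np.array(c['D'],float)).reshape(-1,2)
    z=c['z_map'].ravel()[:,None]
    X=np.c_[p[:,0],-p[:,1],-np.ones(len(p))]*z@c['T'][:3,:3].T+c['T'][:3,3]
    return X.reshape(h,w,3)
E
python3 - <<'E'
from h import *
c=dict(np.load('top0.npz'));s=dict(np.load('scene0.npz'))
np.set_printoptions(precision=4,suppress=True)
R=ringfit(c);print(R); 
X=heights(c);S=heights(s)
def box(X,x0,x1,y0,y1,z0,z1):
    m=(X[...,0]>x0)&(X[...,0]<x1)&(X[...,1]>y0)&(X[...,1]<y1)&(X[...,2]>z0)&(X[...,2]<z1)
    return m
for n,(u,v) in dict(pw=(242,230),pn=(286,226),slider=(168,222),clip=(152,212),key=(432,210),heat=(164,212),timer=(430,213)).items():
    print(n,X[v,u])
for cc,XX,nm in((c,X,'top'),(s,S,'scene')):
  for n,(u,v) in dict(pw=(242,230),pn=(286,226)).items():
    p=X[v,u]
    m=box(XX,p[0]-.07,p[0]+.07,p[1]-.058,p[1]+.058,.045,.06);q=XX[m][:,:2]
    if len(q)>4: print(nm,n,'lid',cv2.minEnclosingCircle(q.astype(np.float32)),len(q))
    m=box(XX,p[0]-.07,p[0]+.07,p[1]-.058,p[1]+.058,.084,.1);q=XX[m]
    print(' knobtop',q.mean(0) if len(q) else None,len(q))
  p=X[212,164]; m=box(XX,p[0]-.12,p[0]+.12,p[1]-.06,p[1]+.06,.070,.09);q=XX[m];print(nm,'grip',q.mean(0) if len(q) else 0,len(q),cv2.minAreaRect(q[:,:2].astype(np.float32)) if len(q) else 0)
  m=box(XX,p[0]-.15,p[0]+.15,p[1]-.08,p[1]+.08,.034,.043);q=XX[m];print(nm,'box',cv2.minAreaRect(q[:,:2].astype(np.float32)))
  p=X[213,430]; m=box(XX,p[0]-.1,p[0]+.1,p[1]-.1,p[1]+.1,.100,.12);q=XX[m];print(nm,'key',q.mean(0) if len(q) else 0,len(q),cv2.minAreaRect(q[:,:2].astype(np.float32)) if len(q) else 0)
  m=box(XX,p[0]-.1,p[0]+.1,p[1]-.1,p[1]+.1,.055,.065);q=XX[m];print(nm,'tbox',cv2.minAreaRect(q[:,:2].astype(np.float32)))
  hsv=cv2.cvtColor(cc['frame'],cv2.COLOR_RGB2HSV)
  p=X[212,152]
  m=cv2.inRange(hsv,(12,120,90),(35,255,255))>0
  m&=box(XX,p[0]-.08,p[0]+.08,p[1]-.08,p[1]+.08,.03,.09)
  ys,xs=np.nonzero(m)
  if len(xs): P=onplane(cc,np.c_[xs,ys],.044);print(nm,'clip',P.mean(0),len(P),cv2.minAreaRect(P[:,:2].astype(np.float32)))
t=c['frame'][170:260,130:310];k=c['frame'][180:250,390:470]
im=np.vstack([cv2.resize(t,(720,360),interpolation=3),np.hstack([cv2.resize(k,(256,224),interpolation=3),np.zeros((224,464,3),np.uint8)])])
cv2.imwrite('pics/crop.png',im[:,:,::-1])
E
```

```text
[[  0.6179   0.165    0.0505 202.    ]
 [  0.6279   0.0454   0.0416 217.    ]
 [  0.6377  -0.0744   0.0416 213.    ]
 [  0.6474  -0.194    0.0504 242.    ]]
pw [0.4116 0.1464 0.0909]
pn [0.421  0.0296 0.0889]
slider [0.4382 0.3462 0.0785]
clip [0.4733 0.3987 0.0445]
key [ 0.4573 -0.3593  0.0962]
heat [0.4739 0.3666 0.0391]
timer [ 0.4512 -0.3562  0.0863]
top pw lid ((0.3970406651496887, 0.14934031665325165), 0.06624534726142883) 770
 knobtop [0.4198 0.1501 0.09  ] 54
top pn lid ((0.39921677112579346, 0.031980451196432114), 0.0630296915769577) 474
 knobtop [0.4288 0.0285 0.0905] 54
top grip [0.4379 0.3497 0.0783] 64 ((0.4382399618625641, 0.3499264419078827), (0.016605712473392487, 0.026022523641586304), 6.674001216888428)
top box ((0.47045135498046875, 0.3648569881916046), (0.30690696835517883, 0.11618036031723022), 7.715272426605225)
top key [ 0.459  -0.3634  0.1082] 81 ((0.4597211480140686, -0.3639461100101471), (0.010185947641730309, 0.05156737565994263), 67.77490997314453)
top tbox ((0.46215417981147766, -0.3467528223991394), (0.13550029695034027, 0.11094439029693604), 82.80513000
[... 360 characters left out ...]
 [0.4309 0.0287 0.0906] 36
scene grip [0.4397 0.3512 0.0771] 36 ((0.4400710165500641, 0.35388606786727905), (0.03170322999358177, 0.015541275963187218), 87.12545776367188)
scene box ((0.4450168013572693, 0.3604183793067932), (0.2607588469982147, 0.10639102011919022), 10.397796630859375)
scene key [ 0.4628 -0.3652  0.1076] 65 ((0.4612009823322296, -0.36448177695274353), (0.009996682405471802, 0.05313502997159958), 67.92640686035156)
scene tbox ((0.4609948396682739, -0.36330169439315796), (0.09994786232709885, 0.11034701019525528), 82.76957702636719)
scene clip [0.4704 0.4074 0.044 ] 3 ((0.47076642513275146, 0.4080181419849396), (0.0029307182412594557, 0.007493060547858477), 9.469927787780762)
```

View pics/crop.png

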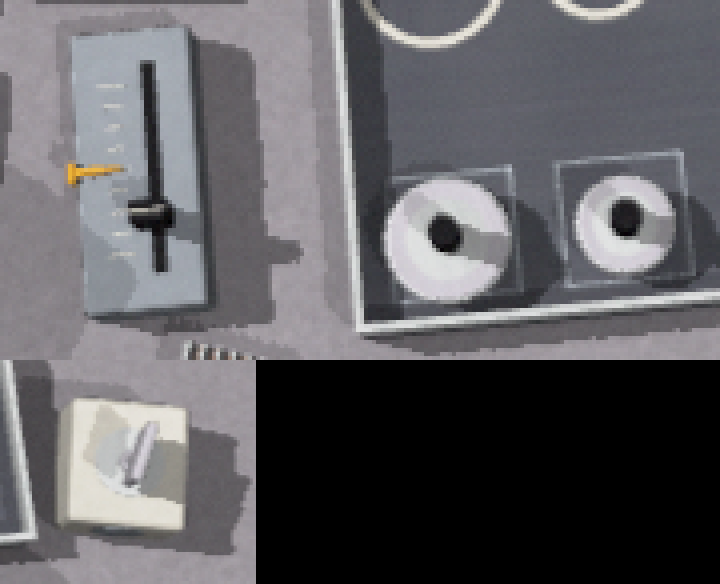

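The crop confirms the sizes: left pot wide, right pot narrow, both steel and on parking squares 1 and 2. I'll move toward the wide pot and turn to plate-aligned yaw 1.653, so tool y = plate +x and tool x = plate +y.

Emit:
play_rows:
  motion:
    - [[-0.17, -0.135, 0, 0, 0, 0.045, 0], [-0.34, -0.27, 0, 0, 0, 0.09, -0.2], [-0.5, -0.4, 0, 0, 0, 0.12, -0.2], [-0.69, -0.54, 0, 0, 0, 0.15, -0.2], [-0.69, -0.54, 0, 0, 0, 0.183, -0.2], [-0.69, -0.54, 0, 0, 0, 0.183, -0.2], [-0.69, -0.54, 0, 0, 0, 0.183, -0.2], [-0.69, -0.54, 0, 0, 0, 0.183, -0.2], [-0.69, -0.54, 0, 0, 0, 0.183, -0.2]]
  grip_force: 20

```text
time_s: 1.0
ee_pos: [0.3006, 0.3339, 0.2243]
eef_rot: [-3.141, 0.0, 1.651]
force: [-0.5, -0.4, -0.5]
grip_width: 0.0374
grip_force: 0.0
```

```bash
cat >> h.py <<'E'
from scipy.spatial.transform import Rotation as Ro
def go(tx,ty,tz,yaw):
    o=get_obs(); R=Ro.from_euler('xyz',o['eef_rot']); p=np.array(o['ee_pos'])
    d=R.inv().apply(np.array([tx,ty,tz])-p)/.25
    r=(R.inv()*Ro.from_euler('xyz',[np.pi,0,yaw])).as_rotvec()/(2*np.pi)
    print('t',round(o['time_s'],2),'pos',np.round(p,4),'rot',np.round(o['eef_rot'],4),'w',round(o['grip_width'],4),'F',np.round(o['force'],1),'-> shift',np.round(d,3),'turn',np.round(r,4))
E
python3 -c "
from h import *
go(.4205,.150,.15,1.653)"
```

```text
t 1.0 pos [0.3006 0.3339 0.2243] rot [-3.1413e+00  2.0000e-04  1.6513e+00] w 0.0374 F [-0.5 -0.4 -0.5] -> shift [-0.772  0.419  0.297] turn [-0.0001  0.     -0.0003]
```

Emit:
play_rows:
  motion:
    - [[-0.2, 0.1, 0, 0, 0, 0, -0.1], [-0.4, 0.2, 0, 0, 0, 0, -0.1], [-0.6, 0.3, 0.1, 0, 0, 0, -0.1], [-0.77, 0.419, 0.2, 0, 0, 0, -0.1], [-0.772, 0.419, 0.297, 0, 0, 0, -0.1], [-0.772, 0.419, 0.297, 0, 0, 0, -0.1], [-0.772, 0.419, 0.297, 0, 0, 0, -0.1]]

```text
time_s: 1.7
ee_pos: [0.4207, 0.1502, 0.1501]
eef_rot: [-3.14, 0.0, 1.654]
force: [-0.2, 0.7, 1.0]
grip_width: 0.042
grip_force: 0.0
```

```bash
cat >> h.py <<'E'
def knobs(n='top',z0=.083,z1=.095,c=None):
    c=c or snap(n); X=heights(c)
    m=((X[...,0]>.33)&(X[...,0]<.73)&(X[...,1]>-.30)&(X[...,1]<.25)&(X[...,2]>z0)&(X[...,2]<z1)).astype(np.uint8)
    k,l,st,ce=cv2.connectedComponentsWithStats(m)
    for i in range(1,k):
        if st[i,4]>15: print(n,'knob',np.round(X[l==i].mean(0),4),st[i,4],np.round(np.ptp(X[l==i],axis=0),3))
    return c,X
E
python3 -c "
from h import *
go(.4205,.150,.076,1.653)
for n in('top','scene'):
    c,X=knobs(n); cv2.imwrite('pics/%s1.png'%n,c['frame'][:,:,::-1])"
```

```text
t 1.7 pos [0.4207 0.1502 0.1501] rot [-3.1401e+00  1.0000e-04  1.6540e+00] w 0.042 F [-0.2  0.7  1. ] -> shift [-0.001 -0.     0.296] turn [-0.0002  0.      0.0002]
top knob [0.4288 0.0289 0.0902] 49 [0.022 0.019 0.011]
scene knob [0.422  0.1498 0.0893] 33 [0.024 0.02  0.011]
scene knob [0.4313 0.0284 0.0894] 41 [0.024 0.021 0.011]
```

View pics/scene1.png

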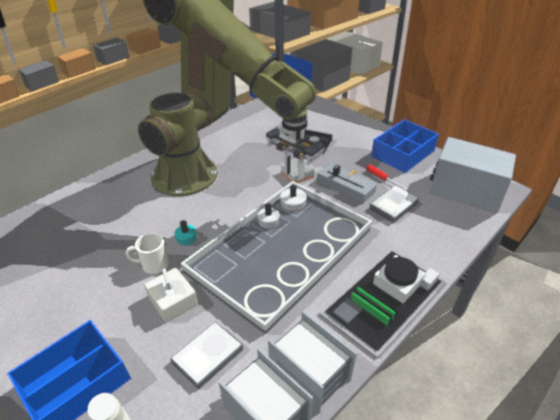

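The gripper at (296,160) is above the wide pot at (293,195), and both pots are unmoved. I'll descend and grip.

Emit:
play_rows:
  motion:
    - [[0, 0, 0.1, 0, 0, 0, -0.1], [0, 0, 0.2, 0, 0, 0, -0.1], [0, 0, 0.26, 0, 0, 0, -0.1], [0, 0, 0.296, 0, 0, 0, -0.1], [0, 0, 0.296, 0, 0, 0, -1], [0, 0, 0.296, 0, 0, 0, -1], [0, 0, 0.296, 0, 0, 0, -1], [0, 0, 0.296, 0, 0, 0, -1], [0, 0, 0.296, 0, 0, 0, -1]]
  grip_force: 20

```text
time_s: 2.7
ee_pos: [0.4212, 0.1506, 0.0771]
eef_rot: [3.14, -0.001, 1.653]
force: [-3.3, 1.7, 7.4]
grip_width: 0.0216
grip_force: 20.0
```

```bash
python3 -c "
from h import *
go(.6179,.165,.076,1.653)"
```

```text
t 2.7 pos [0.4212 0.1506 0.0771] rot [ 3.1404e+00 -5.0000e-04  1.6530e+00] w 0.0216 F [-3.3  1.7  7.4] -> shift [-0.007  0.789  0.006] turn [ 0.0002 -0.0001  0.    ]
```

Emit:
play_rows:
  motion:
    - [[0, 0.04, -0.002, 0, 0, 0, -1], [0, 0.12, -0.002, 0, 0, 0, -1], [-0.002, 0.2, -0.002, 0, 0, 0, -1], [-0.003, 0.28, -0.002, 0, 0, 0, -1], [-0.004, 0.36, -0.002, 0, 0, 0, -1], [-0.004, 0.44, -0.002, 0, 0, 0, -1], [-0.005, 0.52, -0.002, 0, 0, 0, -1]]

```text
time_s: 3.4
ee_pos: [0.5516, 0.1598, 0.0772]
eef_rot: [3.141, -0.0, 1.653]
force: [-2.7, 0.3, 4.2]
grip_width: 0.0219
grip_force: 20.0
```

```bash
python3 -c "
from h import *
go(.6179,.165,.076,1.653)"
```

```text
t 3.4 pos [0.5516 0.1598 0.0772] rot [ 3.1412e+00 -1.0000e-04  1.6529e+00] w 0.0219 F [-2.7  0.3  4.2] -> shift [-0.001  0.266  0.005] turn [ 0.0001 -0.     -0.    ]
```

Emit:
play_rows:
  motion:
    - [[0, 0.08, 0, 0, 0, 0, -1], [0, 0.16, 0, 0, 0, 0, -1], [-0.001, 0.22, 0, 0, 0, 0, -1], [-0.001, 0.262, 0, 0, 0, 0, -1], [-0.001, 0.262, 0, 0, 0, 0, -1], [-0.001, 0.262, 0, 0, 0, 0, -1]]

```text
time_s: 4.0
ee_pos: [0.6163, 0.1648, 0.0772]
eef_rot: [3.14, -0.0, 1.653]
force: [2.5, 0.0, 3.2]
grip_width: 0.0213
grip_force: 20.0
```

```bash
cat >> h.py <<'E'
def steel(c,X,x,y,r=.055):
    # lid outline: pixels at lid height
    m=(np.hypot(X[...,0]-x,X[...,1]-y)<r)&(X[...,2]>.046)&(X[...,2]<.058)
    P=X[m][:,:2].astype(np.float32)
    if len(P)>20: print('lid',cv2.minEnclosingCircle(P),len(P))
E
python3 -c "
from h import *
go(.6179,.165,.076,1.653)
for n in('top','scene'):
    c,X=knobs(n); steel(c,X,.6179,.165)"
```

```text
t 4.0 pos [0.6163 0.1648 0.0772] rot [ 3.1399e+00 -1.0000e-04  1.6529e+00] w 0.0213 F [2.5 0.  3.2] -> shift [0.    0.007 0.005] turn [ 0.0003 -0.     -0.    ]
top knob [0.4288 0.0271 0.0899] 40 [0.021 0.016 0.011]
scene knob [0.4311 0.0283 0.0897] 37 [0.021 0.02  0.011]
scene knob [0.6183 0.1617 0.09  ] 63 [0.043 0.024 0.011]
lid ((0.617597222328186, 0.1626722812652588), 0.043048541992902756) 299
```

Emit:
play_rows:
  motion:
    - [[0, 0.006, 0, 0, 0, 0, -1], [0, 0.006, 0, 0, 0, 0, -1], [0, 0.006, 0, 0, 0, 0, -0.1], [0, 0.006, 0, 0, 0, 0, -0.1], [0, 0.006, 0, 0, 0, 0, -0.1], [0, 0.006, -0.1, 0, 0, 0, -0.1], [0, 0.006, -0.2, 0, 0, 0, -0.1], [0, 0.006, -0.3, 0, 0, 0, -0.1], [0, 0.006, -0.3, 0, 0, 0, -0.1]]

```text
time_s: 5.0
ee_pos: [0.6184, 0.1653, 0.1552]
eef_rot: [3.136, -0.001, 1.653]
force: [0.5, -0.2, 0.8]
grip_width: 0.0424
grip_force: 0.0
```

```bash
python3 -c "
from h import *
go(.430,.0286,.15,1.653)
for n in('top','scene'):
    c,X=knobs(n); steel(c,X,.6179,.165)"
```

```text
t 5.0 pos [0.6184 0.1653 0.1552] rot [ 3.1365e+00 -7.0000e-04  1.6530e+00] w 0.0424 F [ 0.5 -0.2  0.8] -> shift [-0.483 -0.796  0.016] turn [ 0.0008 -0.0001  0.    ]
top knob [0.429  0.0258 0.0904] 37 [0.022 0.013 0.011]
scene knob [0.4308 0.0287 0.0897] 38 [0.023 0.022 0.011]
scene knob [0.6206 0.1645 0.0899] 38 [0.021 0.022 0.009]
lid ((0.6180188655853271, 0.16469042003154755), 0.04577936604619026) 357
```

Emit:
play_rows:
  motion:
    - [[-0.08, -0.14, 0, 0, 0, 0, -0.1], [-0.16, -0.28, 0, 0, 0, 0, -0.1], [-0.25, -0.42, 0, 0, 0, 0, -0.1], [-0.34, -0.56, 0, 0, 0, 0, -0.1], [-0.43, -0.7, 0, 0, 0, 0, -0.1], [-0.483, -0.796, 0.016, 0, 0, 0, -0.1], [-0.483, -0.796, 0.016, 0, 0, 0, -0.1], [-0.483, -0.796, 0.016, 0, 0, 0, -0.1], [-0.483, -0.796, 0.016, 0, 0, 0, -0.1]]

```text
time_s: 6.0
ee_pos: [0.4294, 0.0287, 0.1474]
eef_rot: [-3.141, -0.0, 1.653]
force: [0.0, 0.6, -0.8]
grip_width: 0.0421
grip_force: 0.0
```

```bash
python3 -c "
from h import *
go(.430,.0286,.077,1.653)
for n in('top','scene'):
    c,X=knobs(n)"
```

```text
t 6.0 pos [0.4294 0.0287 0.1474] rot [-3.1412e+00 -1.0000e-04  1.6533e+00] w 0.0421 F [ 0.   0.6 -0.8] -> shift [-0.001  0.002  0.282] turn [-0.0001 -0.      0.    ]
top knob [0.6179 0.1638 0.0906] 50 [0.021 0.02  0.011]
scene knob [0.431  0.0288 0.0905] 34 [0.023 0.02  0.011]
scene knob [0.6203 0.1649 0.0896] 39 [0.023 0.023 0.01 ]
```

Emit:
play_rows:
  motion:
    - [[0, 0.002, 0.1, 0, 0, 0, -0.1], [0, 0.002, 0.2, 0, 0, 0, -0.1], [0, 0.002, 0.25, 0, 0, 0, -0.1], [0, 0.002, 0.28, 0, 0, 0, -0.1], [0, 0.002, 0.28, 0, 0, 0, -1], [0, 0.002, 0.28, 0, 0, 0, -1], [0, 0.002, 0.28, 0, 0, 0, -1], [0, 0.002, 0.28, 0, 0, 0, -1], [0, 0.002, 0.28, 0, 0, 0, -1]]

```text
time_s: 7.0
ee_pos: [0.4298, 0.0284, 0.0783]
eef_rot: [3.14, 0.0, 1.653]
force: [-1.3, 1.1, 5.1]
grip_width: 0.0214
grip_force: 20.0
```

```bash
python3 -c "
from h import *
go(.6279,.0454,.077,1.653)"
```

```text
t 7.0 pos [0.4298 0.0284 0.0783] rot [3.1404 0.     1.653 ] w 0.0214 F [-1.3  1.1  5.1] -> shift [0.003 0.795 0.006] turn [ 0.0002  0.     -0.    ]
```

Emit:
play_rows:
  motion:
    - [[0, 0.04, 0, 0, 0, 0, -1], [0, 0.12, 0, 0, 0, 0, -1], [0, 0.2, 0, 0, 0, 0, -1], [0, 0.28, 0, 0, 0, 0, -1], [0.001, 0.36, 0, 0, 0, 0, -1], [0.001, 0.44, 0, 0, 0, 0, -1], [0.002, 0.52, 0, 0, 0, 0, -1], [0.002, 0.6, 0, 0, 0, 0, -1], [0.003, 0.66, 0, 0, 0, 0, -1]]

```text
time_s: 7.9
ee_pos: [0.5949, 0.0427, 0.0783]
eef_rot: [3.141, 0.0, 1.653]
force: [-5.0, -1.1, 8.5]
grip_width: 0.0218
grip_force: 20.0
```

```bash
python3 -c "
from h import *
go(.6279,.0454,.077,1.653)"
```

```text
t 7.9 pos [0.5949 0.0427 0.0783] rot [3.1410e+00 2.0000e-04 1.6529e+00] w 0.0218 F [-5.  -1.1  8.5] -> shift [0.    0.133 0.005] turn [ 0.0001  0.     -0.    ]
```

Emit:
play_rows:
  motion:
    - [[0, 0.06, 0, 0, 0, 0, -1], [0, 0.11, 0, 0, 0, 0, -1], [0, 0.135, 0, 0, 0, 0, -1], [0, 0.135, 0, 0, 0, 0, -1], [0, 0.135, 0, 0, 0, 0, -1]]

```text
time_s: 8.4
ee_pos: [0.6281, 0.0454, 0.0784]
eef_rot: [3.14, 0.0, 1.653]
force: [3.3, -0.2, 4.5]
grip_width: 0.0214
grip_force: 20.0
```

```bash
python3 -c "
from h import *
go(.6279,.0454,.077,1.653)
for n in('top','scene'):
    c,X=knobs(n); steel(c,X,.6279,.0454,.045)"
```

```text
t 8.4 pos [0.6281 0.0454 0.0784] rot [3.1396e+00 2.0000e-04 1.6529e+00] w 0.0214 F [ 3.3 -0.2  4.5] -> shift [ 0.    -0.001  0.005] turn [ 0.0003  0.     -0.    ]
top knob [0.6181 0.1643 0.0899] 50 [0.021 0.019 0.011]
scene knob [0.6319 0.0431 0.0898] 71 [0.047 0.023 0.011]
lid ((0.6298533082008362, 0.04504337161779404), 0.03558916598558426) 214
```

Emit:
play_rows:
  motion:
    - [[0, 0, 0, 0, 0, 0, -0.1], [0, 0, 0, 0, 0, 0, -0.1], [0, 0, 0, 0, 0, 0, -0.1], [0, 0, -0.1, 0, 0, 0, -0.1], [0, 0, -0.2, 0, 0, 0, -0.1], [0, 0, -0.4, 0, 0, 0, -0.1], [0, 0, -0.4, 0, 0, 0, -0.1], [0, 0, -0.4, 0, 0, 0, -0.1]]

```text
time_s: 9.3
ee_pos: [0.6276, 0.0454, 0.1784]
eef_rot: [3.14, 0.0, 1.653]
force: [0.3, 0.6, -1.0]
grip_width: 0.0419
grip_force: 0.0
```

```bash
python3 - <<'E'
from h import *
np.set_printoptions(precision=4,suppress=True)
for n in('top','scene'):
    c,X=knobs(n); steel(c,X,.6179,.165);steel(c,X,.6279,.0454,.045); cv2.imwrite('pics/%s2.png'%n,c['frame'][:,:,::-1])
go(.5,.2,.2,1.653)
for n in('top','scene'):
  c=dict(np.load(n+'0.npz'));X=heights(c); f=c['frame']
  seed=(164,190) if n=='top' else (355,185)
  near=(abs(X[...,0]-.47)<.13)&(abs(X[...,1]-.365)<.08)&(abs(X[...,2]-.04)<.006)
  m=cv2.morphologyEx(near.astype(np.uint8),cv2.MORPH_OPEN,np.ones((3,3)))
  k,l,st,_=cv2.connectedComponentsWithStats(m); i=1+np.argmax(st[1:,4]); ys,xs=np.nonzero(l==i)
  P=onplane(c,np.c_[xs,ys],.04)[:,:2].astype(np.float32); r=cv2.minAreaRect(P);print(n,'box',r)
  hsv=cv2.cvtColor(f,cv2.COLOR_RGB2HSV)
  b=(cv2.inRange(hsv,(12,90,80),(35,255,255))>0)&(abs(X[...,0]-.47)<.05)&(abs(X[...,1]-.4)<.05)
  ys,xs=np.nonzero(b);Q=onplane(c,np.c_[xs,ys],.043)[:,:2]
  print('clip px',len(Q)); 
  for p in Q[np.argsort(Q[:,1])]: print(p,end=' ')
  print()
E
```

```text
top knob [0.6179 0.1642 0.0907] 46 [0.021 0.019 0.011]
lid ((0.6191685199737549, 0.16368335485458374), 0.044407472014427185) 569
scene knob [0.6216 0.1639 0.0895] 38 [0.023 0.022 0.011]
scene knob [0.6311 0.0456 0.0901] 43 [0.021 0.021 0.01 ]
lid ((0.6175808906555176, 0.16298691928386688), 0.04526191204786301) 339
lid ((0.6296321749687195, 0.046359434723854065), 0.035686954855918884) 256
t 9.4 pos [0.6268 0.0454 0.1763] rot [-3.1394 -0.0001  1.653 ] w 0.0423 F [-0.7 -0.1 -0.4] -> shift [ 0.658 -0.455 -0.094] turn [-0.0003 -0.     -0.    ]
top box ((0.4745827913284302, 0.3655052185058594), (0.20020444691181183, 0.08535633981227875), 5.427201747894287)
clip px 34
[0.4733 0.3796] [0.4734 0.3824] [0.4762 0.3825] [0.4734 0.3852] [0.4763 0.3853] [0.4735 0.388 ] [0.4707 0.3906] [0.4735 0.3907] [0.4707 0.3934] [0.4735 0.3935] [0.4764 0.3936] [0.4708 0.3962] [0.4736 0.3963] [0.4764 0.3964] [0.4708 0.3989] [0.4736 0.399 ] [0.4708 0.4017] [0.4737 0.4018] [0.4709 0.4045] [0.4737 0.4046] [0.4681 0.4071] [0.4709 0.4073] [0.4737 0.4074] [0.4625 0.4097] [0.4653 0.4098] [0.4681 0.4099] [0.471 0.41 ] [0.4738 0.4101] [0.4766 0.4103] [0.4654 0.4126] [0.4682 0.4127] [0.471  0.4128] [0.4738 0.4129] [0.4766 0.413 ] 
scene box ((0.4759548008441925, 0.364080011844635), (0.20093704760074615, 0.09321269392967224), 5.5501508712768555)
clip px 11
[0.4716 0.3906] [0.4741 0.3931] [0.4704 0.3979] [0.4729 0.4004] [0.4666 0.4027] [0.4691 0.4052] [0.4717 0.4078] [0.4654 0.4101] [0.4743 0.4103] [0.4679 0.4126] [0.4705 0.4152]
```

View pics/top2.png

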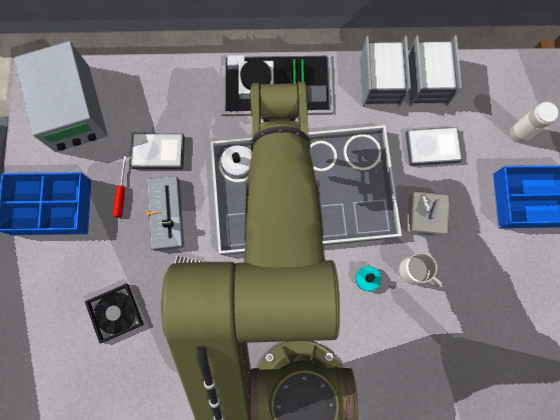

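Both pots stand in their rings; the wide lid shows around (237,160). The slider is about 39 mm short of the clip along the track, which is at yaw 0.096.

```bash
python3 -c "
from h import *
go(.5385,.2,.176,1.667)
go(.4383,.350,.15,1.667)"
```

```text
t 9.4 pos [0.6268 0.0454 0.1763] rot [-3.1394e+00 -1.0000e-04  1.6530e+00] w 0.0423 F [-0.7 -0.1 -0.4] -> shift [ 0.645 -0.301  0.002] turn [-0.0003 -0.     -0.0022]
t 9.4 pos [0.6268 0.0454 0.1763] rot [-3.1394e+00 -1.0000e-04  1.6530e+00] w 0.0423 F [-0.7 -0.1 -0.4] -> shift [ 1.276 -0.651  0.107] turn [-0.0003 -0.     -0.0022]
```

Emit:
play_rows:
  motion:
    - [[0.16, -0.08, 0, 0, 0, -0.002, -0.1], [0.32, -0.16, 0, 0, 0, -0.002, -0.1], [0.48, -0.24, 0, 0, 0, -0.002, -0.1], [0.64, -0.32, 0, 0, 0, -0.002, -0.1], [0.8, -0.4, 0, 0, 0, -0.002, -0.1], [0.96, -0.48, 0, 0, 0, -0.002, -0.1], [0.99, -0.58, 0, 0, 0, -0.002, -0.1], [0.99, -0.65, 0, 0, 0, -0.002, -0.1], [0.99, -0.65, 0, 0, 0, -0.002, -0.1]]

```text
time_s: 10.3
ee_pos: [0.4433, 0.2789, 0.1766]
eef_rot: [-3.139, 0.001, 1.667]
force: [1.2, -0.4, 0.7]
grip_width: 0.0422
grip_force: 0.0
```

```bash
python3 -c "
from h import *
go(.4383,.350,.071,1.667)"
```

```text
t 10.3 pos [0.4433 0.2789 0.1766] rot [-3.1393e+00  9.0000e-04  1.6672e+00] w 0.0422 F [ 1.2 -0.4  0.7] -> shift [0.285 0.008 0.422] turn [-0.0004  0.0001  0.    ]
```

Emit:
play_rows:
  motion:
    - [[0.15, 0.004, 0, 0, 0, 0, -0.1], [0.285, 0.008, 0.04, 0, 0, 0, -0.1], [0.285, 0.008, 0.15, 0, 0, 0, -0.1], [0.285, 0.008, 0.27, 0, 0, 0, -0.1], [0.285, 0.008, 0.37, 0, 0, 0, -0.1], [0.285, 0.008, 0.42, 0, 0, 0, -0.1], [0.285, 0.008, 0.42, 0, 0, 0, -0.1]]

```text
time_s: 11.0
ee_pos: [0.4402, 0.3491, 0.0708]
eef_rot: [-3.139, 0.002, 1.665]
force: [-0.1, 0.2, -0.0]
grip_width: 0.0425
grip_force: 0.0
```

```bash
python3 -c "
from h import *
go(.4383,.350,.071,1.667)
for n in('top','scene'):
    c,X=knobs(n); steel(c,X,.6179,.165);steel(c,X,.6279,.0454,.045)"
```

```text
t 11.0 pos [0.4402 0.3491 0.0708] rot [-3.1386e+00  1.7000e-03  1.6649e+00] w 0.0425 F [-0.1  0.2 -0. ] -> shift [ 0.004 -0.007 -0.001] turn [-0.0005  0.0003 -0.0003]
top knob [0.6292 0.046  0.0893] 42 [0.019 0.019 0.01 ]
top knob [0.6183 0.1641 0.0902] 50 [0.021 0.02  0.01 ]
lid ((0.6192156076431274, 0.16391302645206451), 0.04419342800974846) 592
lid ((0.6296243071556091, 0.04537361487746239), 0.03456833213567734) 336
scene knob [0.621  0.1644 0.0897] 41 [0.022 0.021 0.011]
scene knob [0.6308 0.046  0.0894] 44 [0.021 0.021 0.011]
lid ((0.6169743537902832, 0.16338910162448883), 0.04493996873497963) 356
lid ((0.6301716566085815, 0.046522822231054306), 0.03494564816355705) 260
```

Emit:
play_rows:
  motion:
    - [[0.004, -0.007, 0, 0, 0, 0, -0.5], [0.004, -0.007, 0, 0, 0, 0, -1], [0.004, -0.007, 0, 0, 0, 0, -1], [0.004, -0.007, 0, 0, 0, 0, -1], [0.004, -0.007, 0, 0, 0, 0, -1], [0.004, -0.007, 0, 0, 0, 0, -1]]
  grip_force: 15

```text
time_s: 11.7
ee_pos: [0.4387, 0.3508, 0.0732]
eef_rot: [3.141, -0.0, 1.666]
force: [-2.5, -0.4, 5.9]
grip_width: 0.0158
grip_force: 15.0
```

```bash
python3 -c "
from h import *
go(.4767,.3534,.071,1.667)"
```

```text
t 11.7 pos [0.4387 0.3508 0.0732] rot [ 3.1411e+00 -3.0000e-04  1.6656e+00] w 0.0158 F [-2.5 -0.4  5.9] -> shift [-0.004  0.152  0.009] turn [ 0.0001 -0.0001 -0.0002]
```

Emit:
play_rows:
  motion:
    - [[0, 0.03, 0, 0, 0, 0, -1], [0, 0.07, 0, 0, 0, 0, -1], [0, 0.11, 0, 0, 0, 0, -1], [0, 0.145, 0, 0, 0, 0, -1], [0, 0.154, 0, 0, 0, 0, -1], [0, 0.154, 0, 0, 0, 0, -1], [0, 0.154, 0, 0, 0, 0, -1]]

```text
time_s: 12.4
ee_pos: [0.4774, 0.3546, 0.0732]
eef_rot: [3.14, -0.001, 1.666]
force: [1.9, -0.1, 5.7]
grip_width: 0.0161
grip_force: 15.0
```

Emit:
play_rows:
  motion:
    - [[0, 0, 0, 0, 0, 0, -0.1], [0, 0, 0, 0, 0, 0, -0.1], [0, 0, 0, 0, 0, 0, -0.1], [0, 0, -0.1, 0, 0, 0, -0.1], [0, 0, -0.25, 0, 0, 0, -0.1], [-0.1, 0, -0.5, 0, 0, 0, -0.1], [-0.3, 0, -0.5, 0, 0, 0, -0.1], [-0.5, 0, -0.5, 0, 0, 0, -0.1], [-0.65, 0, -0.5, 0, 0, 0, -0.1], [-0.65, 0, -0.5, 0, 0, 0, -0.1]]

```text
time_s: 13.4
ee_pos: [0.4926, 0.1885, 0.1979]
eef_rot: [-3.142, 0.001, 1.661]
force: [0.5, 0.1, 0.2]
grip_width: 0.0421
grip_force: 0.0
```

```bash
cat >> h.py <<'E'
def heat():
  u=np.array([.9954,.0958]); b=np.array([.4746,.3655])
  for n in('top','scene'):
    c=snap(n);X=heights(c);f=c['frame']
    m=(abs(X[...,0]-.47)<.1)&(abs(X[...,1]-.36)<.05)&(X[...,2]>.07)&(X[...,2]<.083)
    if m.sum()>5: q=X[m][:,:2].astype(np.float32);r=cv2.minAreaRect(q);print(n,'grip s',(np.array(r[0])-b)@u,(q.mean(0)-b)@u,r,m.sum())
    hsv=cv2.cvtColor(f,cv2.COLOR_RGB2HSV)
    k=(cv2.inRange(hsv,(12,90,80),(35,255,255))>0)&(abs(X[...,0]-.47)<.05)&(abs(X[...,1]-.4)<.05)
    ys,xs=np.nonzero(k);Q=onplane(c,np.c_[xs,ys],.043)[:,:2]
    Q=Q[Q[:,1]<.408]
    if len(Q): print(n,'clip s',((Q-b)@u).mean(),len(Q))
  return
E
python3 - <<'E'
from h import *
heat()
c=snap('top');X=heights(c);cv2.imwrite('pics/c3.png',cv2.resize(c['frame'][170:260,130:200],(560,720),interpolation=3)[:600,:,::-1])
go(.5,.2,.2,1.667)
E
```

```text
top grip s 0.0038326637723541048 0.002875873176107385 ((0.47947871685028076, 0.35481512546539307), (0.017390664666891098, 0.025900932028889656), 5.3939666748046875) 56
top clip s 0.0006000763310776604 19
scene grip s 0.002270654801378229 0.003957761732587793 ((0.4779677093029022, 0.3542101979255676), (0.016400935128331184, 0.026364009827375412), 11.338162422180176) 28
scene clip s -0.0008226508850498175 8
t 13.55 pos [0.4922 0.1928 0.1976] rot [-3.1414e+00 -2.0000e-04  1.6652e+00] w 0.0423 F [-0.7 -0.5  0.5] -> shift [ 0.026  0.034 -0.009] turn [-0.     -0.     -0.0003]
```

View pics/c3.png

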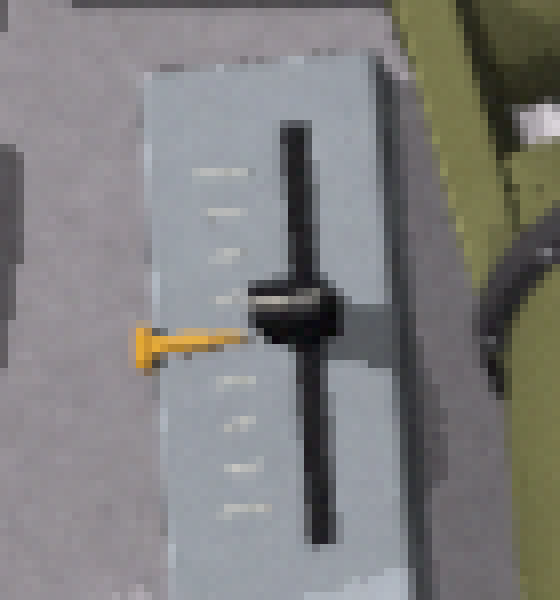

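```bash
python3 - <<'E'
from h import *
u=np.array([.9954,.0958]); b=np.array([.4746,.3655])
P=lambda c,uv,z:(onplane(c,uv,z)[:,:2]-b)@u
fs=[snap('top') for _ in range(1)]
c=fs[0];f=c['frame'].astype(float);g=f.mean(2)
print(g[203:216,160:174].astype(int))
hsv=f[...,0]-f[...,2]  # brass weight
w=np.clip(hsv[200:222,144:162]-40,0,None);ys,xs=np.mgrid[200:222,144:162]
for x in range(148,162):
    col=w[:,x-144]
    if col.sum()>20: r=(col*np.arange(200,222)).sum()/col.sum(); print(x,round(r,2),P(c,[[x,r]],.043),int(col.sum()))
w=np.zeros_like(g); sub=g[205:210,161:171]
for x in range(162,170):
    col=np.clip(g[205:210,x]-40,0,None); r=(col*np.arange(205,210)).sum()/max(col.sum(),1); print('line',x,round(r,2),P(c,[[x,r]],.078),int(col.sum()))
print('grip top far edge row 205', P(c,[[165,204.5]],.078),P(c,[[165,205]],.078))
s=dict(np.load('top0.npz'))['frame'].astype(float).mean(2); print(s[216:230,160:174].astype(int))
E
```

```text
[[158 158 160 161 157 146  85  34  33  82 154 159 160 160]
 [160 159 158 153 129 122  58  27  27  56 114 159 161 160]
 [152 101  71  71  58  57  36  34  34  35  57 119 159 159]
 [158  47  34  35  35  28  45  75  84 107  55  57 117 160]
 [163 131 159 162 169 151 116 120 116  89  32  24  63 119]
 [153 109  77  79  78  75  58  61  57  40  18   6  43  92]
 [149  70  32  39  36  35  33  31  33  21   5  15  40  91]
 [151  83  20  20  13  16  23  14  18  16   7   9  41  88]
 [156 143  86  12  20   8  14   9  14  13   1  12  45  90]
 [110 127 154  71   9  11  20  18  17  19  36  68  83  91]
 [151 153 158 149 147 138  75  18  12  16  50  88  90  90]
 [158 158 159 158 159 156 140  56  31  30  51  86  89  88]
 [160 161 159 158 160 160 144  57  34  31  75 149 151 151]]
148 213.0 [0.00065281] 475
149 212.65 [0.00132512] 288
150 212.5 [0.00142858] 224
151 212.48 [0.00119472] 192
152 212.44 [0.00099376] 199
153 212.22 [0.00132405] 212
154 212.09 [0.00138834] 186
155 212.1 [0.00103857] 167
156 212.0 [0.00102056] 87
157 211.77 [0.00135088] 111
158 211.69 [0.0012896] 77
159 211.75 [0.00079867] 61
line
[... 434 characters left out ...]
8 143 142 142 141 132  74  28  30  87 167 167 166]
 [143 144 146 137 116 111  84  55  28  32  54 116 167 165]
 [144 134  71  61  54  52  43  32  32  34  29  54 121 165]
 [143 131  37  32  35  33  34  43  90 123 114  61  59 123]
 [167 160 139 169 169 168 163 125 129 126  83  36  24  70]
 [180 159 111  82  81  80  76  63  62  62  39  15  14  50]
 [168 153  69  32  37  34  33  32  32  33  26  11  11  50]
 [164 153  84  20  24  19  23  16  16  11  14  10   0  48]
 [165 164 148  74  11  12  22  18  13  15  20  14  23  64]
 [169 170 175 148 109  55  82  74  14  12  24  60  98 101]
 [196 192 182 164 157 157 160 143  22  19  23  65 106 102]
 [173 174 170 164 163 165 167 153  61  33  41  95 161 151]]
```

The crop shows the slider's centre line about 2.5 mm beyond the clip (line at 4.3 mm, clip at 1.2 mm along the track). I'll grip it again and bring it back.

```bash
python3 -c "
from h import *
go(.4774,.3540,.0725,1.667)"
```

```text
t 13.6 pos [0.4921 0.1933 0.1975] rot [-3.1413 -0.      1.6662] w 0.0421 F [ 0.1 -0.3 -0.3] -> shift [0.645 0.003 0.5  ] turn [-0.0001 -0.     -0.0001]
```

Emit:
play_rows:
  motion:
    - [[0.2, 0.001, 0, 0, 0, 0, -0.1], [0.4, 0.002, 0, 0, 0, 0, -0.1], [0.6, 0.003, 0.1, 0, 0, 0, -0.1], [0.645, 0.003, 0.25, 0, 0, 0, -0.1], [0.645, 0.003, 0.4, 0, 0, 0, -0.1], [0.645, 0.003, 0.48, 0, 0, 0, -0.1], [0.645, 0.003, 0.5, 0, 0, 0, -0.1], [0.645, 0.003, 0.5, 0, 0, 0, -0.1]]

```text
time_s: 14.4
ee_pos: [0.4773, 0.3539, 0.0724]
eef_rot: [-3.141, 0.0, 1.667]
force: [0.1, -0.4, 0.5]
grip_width: 0.0427
grip_force: 0.0
```

Emit:
play_rows:
  motion:
    - [[0, 0, 0, 0, 0, 0, -1], [0, 0, 0, 0, 0, 0, -1], [0, 0, 0, 0, 0, 0, -1], [0, 0, 0, 0, 0, 0, -1], [0, 0, 0, 0, 0, 0, -1]]

```text
time_s: 14.9
ee_pos: [0.478, 0.3533, 0.0734]
eef_rot: [3.141, -0.0, 1.665]
force: [-1.5, -0.7, 5.8]
grip_width: 0.016
grip_force: 15.0
```

```bash
python3 -c "
from h import *
go(.4749,.3544,.0725,1.667)"
```

```text
t 14.9 pos [0.478  0.3533 0.0734] rot [ 3.1408e+00 -5.0000e-04  1.6655e+00] w 0.016 F [-1.5 -0.7  5.8] -> shift [ 0.006 -0.012  0.004] turn [ 0.0001 -0.0001 -0.0002]
```

Emit:
play_rows:
  motion:
    - [[0, -0.005, 0, 0, 0, 0, -1], [0, -0.01, 0, 0, 0, 0, -1], [0, -0.01, 0, 0, 0, 0, -1], [0, -0.01, 0, 0, 0, 0, -1]]

```text
time_s: 15.3
ee_pos: [0.4757, 0.3531, 0.0734]
eef_rot: [3.14, -0.001, 1.665]
force: [0.3, -0.1, 6.3]
grip_width: 0.0157
grip_force: 15.0
```

Emit:
play_rows:
  motion:
    - [[0, 0, 0, 0, 0, 0, -0.1], [0, 0, 0, 0, 0, 0, -0.1], [0, 0, 0, 0, 0, 0, -0.1], [0, 0, -0.1, 0, 0, 0, -0.1], [0, 0, -0.25, 0, 0, 0, -0.1], [-0.1, 0, -0.5, 0, 0, 0, -0.1], [-0.3, 0, -0.5, 0, 0, 0, -0.1], [-0.5, 0, -0.5, 0, 0, 0, -0.1], [-0.65, 0, -0.5, 0, 0, 0, -0.1], [-0.65, 0, -0.5, 0, 0, 0, -0.1]]

```text
time_s: 16.3
ee_pos: [0.491, 0.1871, 0.198]
eef_rot: [3.141, 0.001, 1.661]
force: [0.0, 0.3, 0.4]
grip_width: 0.0424
grip_force: 0.0
```

```bash
python3 - <<'E'
from h import *
heat()
u=np.array([.9954,.0958]); b=np.array([.4746,.3655])
P=lambda c,uv,z:(onplane(c,uv,z)[:,:2]-b)@u
c=snap('top');g=c['frame'].astype(float).mean(2)
print(g[203:216,160:172].astype(int))
for x in range(162,170):
    col=np.clip(g[205:211,x]-40,0,None); r=(col*np.arange(205,211)).sum()/max(col.sum(),1); print('line',x,round(r,2),P(c,[[x,r]],.078))
knobs(c=c)
knobs('scene')
go(.46,-.364,.2,1.667)
E
```

```text
top grip s 0.0013991710045432836 0.0011694844939803867 ((0.47713038325309753, 0.35381343960762024), (0.015903055667877197, 0.02676669880747795), 3.2667713165283203) 63
top clip s 0.0006000763310776604 19
scene grip s 0.0009952561237907202 0.002227690861473062 ((0.47673073410987854, 0.35374972224235535), (0.02678644470870495, 0.016809409484267235), 88.51871490478516) 33
scene clip s -0.0011039933012086305 9
[[159 157 157 160 159 149  85  34  35  82 160 160]
 [159 158 157 157 159 149  87  33  30  83 159 159]
 [157 150 101 106 103  79  43  37  31  45 102 159]
 [160  71  48  48  47  36  27  36  24  32  41 105]
 [157  37  30  45  84 116 116 125 159 147  67  51]
 [163 170 151 116 119 119  88  85  77  70  31  14]
 [148  94  74  59  61  58  42  42  35  33  20  10]
 [149  62  38  37  33  31  30  30  19  16  15  13]
 [152 105  17  18  15  15  17  14  14  12  11   7]
 [111 108 106   9  10  14  16  17  12  13  10  20]
 [152 150 147 110  81  77  42  16  15  22  47  79]
 [160 157 155 153 149 151 134  31  18  25  53  90]
 [160 160 158 159 158 159 146  56  27  33  44  90]]
line 162 207.22 [0.00441972]
line 163 206.85 [0.00513951]
line 164 206.95 [0.00458483]
line 165 207.17 [0.00365949]
line 166 207.36 [0.00284431]
line 167 207.37 [0.00251498]
line 168 207.24 [0.00258571]
line 169 207.14 [0.00256049]
top knob [0.6292 0.046  0.0902] 46 [0.019 0.019 0.011]
scene knob [0.6198 0.1649 0.0898] 37 [0.022 0.02  0.011]
scene knob [0.6311 0.0458 0.0902] 45 [0.022 0.024 0.01 ]
t 16.5 pos [0.4905 0.1919 0.1976] rot [-3.1413e+00 -1.0000e-04  1.6661e+00] w 0.0425 F [0.  0.3 0.8] -> shift [-2.202 -0.333 -0.01 ] turn [-0.     -0.     -0.0001]
```

The slider is now level with the clip to within about 1 mm. On to the timer key, with the wing at about -22° and its centre near (.460,-.364).

Emit:
play_rows:
  motion:
    - [[-0.18, -0.03, 0, 0, 0, -0.02, 0.3], [-0.36, -0.06, 0, 0, 0, -0.04, 0.3], [-0.54, -0.08, 0, 0, 0, -0.06, 0.3], [-0.72, -0.11, 0, 0, 0, -0.08, 0.3], [-0.9, -0.13, 0, 0, 0, -0.1, 0.3], [-0.98, -0.15, 0, 0, 0, -0.12, 0.3], [-0.98, -0.15, 0, 0, 0, -0.14, 0.3], [-0.98, -0.15, 0, 0, 0, -0.16, 0.3], [-0.98, -0.15, 0, 0, 0, -0.173, 0.3], [-0.98, -0.15, 0, 0, 0, -0.173, 0.3]]

```text
time_s: 17.5
ee_pos: [0.4768, -0.0553, 0.1975]
eef_rot: [3.142, -0.0, 2.755]
force: [0.1, 0.7, 0.3]
grip_width: 0.0611
grip_force: 0.0
```

```bash
python3 -c "
from h import *
go(.460,-.364,.16,2.754)"
```

```text
t 17.5 pos [ 0.4768 -0.0553  0.1975] rot [ 3.1416e+00 -4.0000e-04  2.7554e+00] w 0.0611 F [0.1 0.7 0.3] -> shift [-0.403 -1.169  0.15 ] turn [ 0.     -0.0001  0.0002]
```

Emit:
play_rows:
  motion:
    - [[-0.06, -0.18, 0, 0, 0, 0, 0.1], [-0.12, -0.36, 0, 0, 0, 0, 0.1], [-0.18, -0.54, 0, 0, 0, 0, 0], [-0.24, -0.72, 0, 0, 0, 0, 0], [-0.3, -0.88, 0, 0, 0, 0, 0], [-0.36, -0.99, 0, 0, 0, 0, 0], [-0.403, -0.99, 0, 0, 0, 0, 0], [-0.403, -0.99, 0, 0, 0, 0, 0]]

```text
time_s: 18.3
ee_pos: [0.4766, -0.3236, 0.197]
eef_rot: [3.141, -0.001, 2.75]
force: [-0.1, 0.4, 0.2]
grip_width: 0.0468
grip_force: 0.0
```

```bash
cat >> h.py <<'E'
def key():
  for n in('top','scene'):
    c=snap(n);X=heights(c)
    m=(abs(X[...,0]-.46)<.045)&(abs(X[...,1]+.364)<.045)&(X[...,2]>.1)&(X[...,2]<.115)
    if m.sum()>15: print(n,'key',cv2.minAreaRect(X[m][:,:2].astype(np.float32)),m.sum())
E
python3 -c "
from h import *
go(.460,-.364,.16,2.754);key()"
```

```text
t 18.3 pos [ 0.4766 -0.3236  0.197 ] rot [ 3.1413e+00 -7.0000e-04  2.7502e+00] w 0.0468 F [-0.1  0.4  0.2] -> shift [-0.    -0.175  0.148] turn [ 0.0001 -0.0001 -0.0006]
scene key ((0.46088239550590515, -0.3643541634082794), (0.010005480609834194, 0.053921252489089966), 67.9219741821289) 66
```

Emit:
play_rows:
  motion:
    - [[0, -0.1, 0, 0, 0, 0, 0], [0, -0.177, 0.05, 0, 0, 0, 0], [0, -0.177, 0.15, 0, 0, 0, 0], [0, -0.177, 0.27, 0, 0, 0, 0], [0, -0.177, 0.38, 0, 0, 0, 0], [0, -0.177, 0.416, 0, 0, 0, 0], [0, -0.177, 0.416, 0, 0, 0, 0]]

```text
time_s: 19.1
ee_pos: [0.4589, -0.3636, 0.0932]
eef_rot: [3.141, -0.002, 2.753]
force: [-0.1, 0.2, 0.3]
grip_width: 0.0472
grip_force: 0.0
```

Emit:
play_rows:
  motion:
    - [[0, 0, 0, 0, 0, 0, -1], [0, 0, 0, 0, 0, 0, -1], [0, 0, 0, 0, 0, 0, -1], [0, 0, 0, 0, 0, 0, -1], [0, 0, 0, 0, 0, 0, -1], [0, 0, 0, 0, 0, 0, -1]]
  grip_force: 40

```text
time_s: 19.7
ee_pos: [0.4591, -0.3645, 0.094]
eef_rot: [-3.141, 0.0, 2.753]
force: [-0.2, 1.3, 2.5]
grip_width: 0.0092
grip_force: 40.0
```

```bash
python3 -c "
from h import *
go(.4605,-.364,.093,2.754);o=get_obs();print(o['qpos'],o['moment'])
for n in('top','scene'): knobs(n)"
```

```text
t 19.7 pos [ 0.4591 -0.3645  0.094 ] rot [-3.1415e+00  3.0000e-04  2.7526e+00] w 0.0092 F [-0.2  1.3  2.5] -> shift [-0.004  0.004  0.004] turn [-0.      0.0001 -0.0002]
[-7.33512739e-01  5.13442220e-01  1.54306049e+00 -9.81930588e-07
  1.08472745e+00 -1.91529821e+00] [0.12928121 0.03524464 0.12479252]
top knob [0.6285 0.0459 0.0893] 41 [0.019 0.019 0.012]
top knob [0.6179 0.1643 0.0906] 44 [0.021 0.02  0.009]
scene knob [0.6204 0.1646 0.0899] 37 [0.022 0.021 0.011]
scene knob [0.6312 0.0458 0.0896] 45 [0.02  0.022 0.011]
```

Emit:
play_rows:
  motion:
    - [[0, 0, 0, 0, 0, 0.01, -1], [0, 0, 0, 0, 0, 0.025, -1], [0, 0, 0, 0, 0, 0.04, -1], [0, 0, 0, 0, 0, 0.055, -1], [0, 0, 0, 0, 0, 0.07, -1], [0, 0, 0, 0, 0, 0.085, -1], [0, 0, 0, 0, 0, 0.1, -1], [0, 0, 0, 0, 0, 0.115, -1], [0, 0, 0, 0, 0, 0.13, -1], [0, 0, 0, 0, 0, 0.13, -1]]

```text
time_s: 20.8
ee_pos: [0.4585, -0.3651, 0.094]
eef_rot: [-3.141, 0.001, 1.932]
force: [-4.8, -3.0, 4.2]
grip_width: 0.0099
grip_force: 40.0
```

```bash
python3 -c "
from h import *
go(.4605,-.364,.093,2.754);o=get_obs();print(o['qpos'],o['moment']);key()"
```

```text
t 20.8 pos [ 0.4585 -0.3651  0.094 ] rot [-3.1406e+00  7.0000e-04  1.9320e+00] w 0.0099 F [-4.8 -3.   4.2] -> shift [0.001 0.009 0.004] turn [-0.0002  0.     -0.1308]
[-7.34419771e-01  5.13390219e-01  1.54316422e+00 -1.36960121e-03
  1.08490961e+00 -1.09498509e+00] [-0.60943664  0.96331998 -0.04305482]
scene key ((0.46269747614860535, -0.36568406224250793), (0.038896363228559494, 0.03354983776807785), 64.1041488647461) 95
```

Emit:
play_rows:
  motion:
    - [[0, 0.003, 0, 0, 0, 0.015, -1], [0, 0.003, 0, 0, 0, 0.03, -1], [0, 0.003, 0, 0, 0, 0.05, -1], [0, 0.003, 0, 0, 0, 0.07, -1], [0, 0.003, 0, 0, 0, 0.09, -1], [0, 0.003, 0, 0, 0, 0.11, -1], [0, 0.003, 0, 0, 0, 0.13, -1], [0, 0.003, 0, 0, 0, 0.15, -1], [0, 0.003, 0, 0, 0, 0.17, -1], [0, 0.003, 0, 0, 0, 0.18, -1]]

```text
time_s: 21.9
ee_pos: [0.4576, -0.3649, 0.0939]
eef_rot: [-3.138, 0.003, 0.8]
force: [-18.6, -1.6, 11.3]
grip_width: 0.0098
grip_force: 40.0
```

Emit:
play_rows:
  motion:
    - [[0, 0, 0, 0, 0, 0.015, -1], [0, 0, 0, 0, 0, 0.03, -1], [0, 0, 0, 0, 0, 0.05, -1], [0, 0, 0, 0, 0, 0.07, -1], [0, 0, 0, 0, 0, 0.09, -1], [0, 0, 0, 0, 0, 0.11, -1], [0, 0, 0, 0, 0, 0.13, -1], [0, 0, 0, 0, 0, 0.15, -1], [0, 0, 0, 0, 0, 0.17, -1], [0, 0, 0, 0, 0, 0.19, -1]]

```text
time_s: 22.9
ee_pos: [0.4574, -0.3638, 0.0939]
eef_rot: [3.141, 0.006, -0.394]
force: [-21.8, 7.7, 15.5]
grip_width: 0.0095
grip_force: 40.0
```

```bash
python3 -c "
from h import *
go(.4595,-.3645,.093,2.754-np.pi);o=get_obs();print(o['qpos'],o['moment'])"
```

```text
t 22.9 pos [ 0.4574 -0.3638  0.0939] rot [ 3.1415  0.0059 -0.3943] w 0.0095 F [-21.8   7.7  15.5] -> shift [ 0.009 -0.001  0.004] turn [ 0.      0.0009 -0.0011]
[-0.73368158  0.5130247   1.54392756 -0.00234181  1.09017076  1.23251979] [1.19410507 4.00473269 0.18173341]
```

Emit:
play_rows:
  motion:
    - [[0, 0, 0, 0, 0, 0, 0], [0, 0, 0, 0, 0, 0, 0], [0, 0, 0, 0, 0, 0, 0], [0, 0, -0.12, 0, 0, 0, 0], [0, 0, -0.28, 0, 0, 0, 0], [0, 0, -0.28, 0, 0, -0.02, 0], [0, 0, -0.28, 0, 0, -0.04, 0], [0, 0, -0.28, 0, 0, -0.06, 0]]

```text
time_s: 23.7
ee_pos: [0.4599, -0.3642, 0.1638]
eef_rot: [3.141, -0.0, -0.006]
force: [0.6, 0.8, -1.0]
grip_width: 0.0471
grip_force: 0.0
```

```bash
python3 -c "
from h import *
key();go(.46,-.364,.164,2.75)"
```

```text
scene key ((0.46037790179252625, -0.36434388160705566), (0.010123646818101406, 0.051367003470659256), 67.07105255126953) 64
t 23.8 pos [ 0.4599 -0.3641  0.1636] rot [-3.1416e+00 -1.0000e-04 -9.1000e-03] w 0.0469 F [ 0.4 -0.1 -0.4] -> shift [ 0.001 -0.    -0.001] turn [ 0.     -0.     -0.4391]
```

Emit:
play_rows:
  motion:
    - [[0, 0, 0, 0, 0, -0.05, 0], [0, 0, 0, 0, 0, -0.1, 0], [0, 0, 0, 0, 0, -0.15, 0], [0, 0, 0, 0, 0, -0.2, 0], [0, 0, 0, 0, 0, -0.25, 0], [0, 0, 0, 0, 0, -0.25, 0], [0, 0, 0, 0, 0, -0.25, 0], [0, 0, 0, 0, 0, -0.25, 0], [0, 0, 0, 0, 0, -0.25, 0], [0, 0, 0, 0, 0, -0.25, 0]]

```text
time_s: 24.8
ee_pos: [0.4598, -0.3642, 0.1636]
eef_rot: [-3.142, -0.0, 1.49]
force: [-0.3, -0.1, 0.4]
grip_width: 0.0471
grip_force: 0.0
```

Emit:
play_rows:
  motion:
    - [[0, 0, 0, 0, 0, -0.04, 0], [0, 0, 0, 0, 0, -0.08, 0], [0, 0, 0, 0, 0, -0.12, 0], [0, 0, 0, 0, 0, -0.16, 0], [0, 0, 0, 0, 0, -0.2, 0], [0, 0, 0, 0, 0, -0.2, 0], [0, 0, 0, 0, 0, -0.2, 0], [0, 0, 0, 0, 0, -0.2, 0], [0, 0, 0, 0, 0, -0.2, 0]]

```text
time_s: 25.7
ee_pos: [0.4598, -0.3642, 0.1636]
eef_rot: [3.142, -0.0, 2.747]
force: [0.3, -0.8, -0.0]
grip_width: 0.047
grip_force: 0.0
```

```bash
python3 -c "
from h import *
key();go(.4583,-.3643,.093,2.745);print(get_obs()['qpos'])
for n in('top','scene'): knobs(n)"
```

```text
scene key ((0.46118682622909546, -0.3646760880947113), (0.010096821933984756, 0.05340762436389923), 67.05352783203125) 66
t 25.8 pos [ 0.4598 -0.3642  0.1636] rot [ 3.1415e+00 -1.0000e-04  2.7424e+00] w 0.0473 F [ 0.3 -0.1 -0.2] -> shift [ 0.005 -0.003  0.282] turn [ 0.     -0.     -0.0004]
[-7.32278505e-01  4.34480983e-01  1.48359897e+00  3.72838972e-05
  1.22358530e+00 -1.90390979e+00]
top knob [0.6288 0.0457 0.0893] 49 [0.02  0.019 0.01 ]
top knob [0.6181 0.1643 0.0902] 49 [0.019 0.02  0.01 ]
scene knob [0.6207 0.1646 0.0896] 40 [0.02  0.024 0.011]
scene knob [0.6312 0.0456 0.0902] 44 [0.021 0.02  0.01 ]
```

Emit:
play_rows:
  motion:
    - [[0.004, -0.003, 0.1, 0, 0, 0, 0], [0.004, -0.003, 0.2, 0, 0, 0, 0], [0.004, -0.003, 0.28, 0, 0, 0, 0], [0.004, -0.003, 0.28, 0, 0, 0, 0], [0.004, -0.003, 0.28, 0, 0, 0, -1], [0.004, -0.003, 0.28, 0, 0, 0, -1], [0.004, -0.003, 0.28, 0, 0, 0, -1], [0.004, -0.003, 0.28, 0, 0, 0, -1], [0.004, -0.003, 0.28, 0, 0, 0, -1], [0.004, -0.003, 0.28, 0, 0, 0, -1]]

```text
time_s: 26.9
ee_pos: [0.4587, -0.3644, 0.0941]
eef_rot: [3.141, 0.0, 2.745]
force: [0.6, 2.4, 4.0]
grip_width: 0.0103
grip_force: 40.0
```

Emit:
play_rows:
  motion:
    - [[0, 0, 0, 0, 0, 0.01, -1], [0, 0, 0, 0, 0, 0.025, -1], [0, 0, 0, 0, 0, 0.04, -1], [0, 0, 0, 0, 0, 0.055, -1], [0, 0, 0, 0, 0, 0.07, -1], [0, 0, 0, 0, 0, 0.085, -1], [0, 0, 0, 0, 0, 0.1, -1], [0, 0, 0, 0, 0, 0.115, -1], [0, 0, 0, 0, 0, 0.13, -1], [0, 0, 0, 0, 0, 0.15, -1]]

```text
time_s: 27.9
ee_pos: [0.4583, -0.3648, 0.0941]
eef_rot: [-3.141, 0.001, 1.798]
force: [-5.1, -0.1, 4.0]
grip_width: 0.01
grip_force: 40.0
```

```bash
python3 -c "
from h import *
go(.4583,-.3643,.093,2.745);o=get_obs();print(o['qpos'],o['moment'])"
```

```text
t 27.9 pos [ 0.4583 -0.3648  0.0941] rot [-3.1411e+00  6.0000e-04  1.7982e+00] w 0.01 F [-5.1 -0.1  4. ] -> shift [0.002 0.    0.004] turn [-1.000e-04  0.000e+00 -1.507e-01]
[-7.34489912e-01  5.12452607e-01  1.54429379e+00 -8.20670192e-04
  1.08467517e+00 -9.61491265e-01] [-0.20647771  0.77207441  0.21518416]
```

Emit:
play_rows:
  motion:
    - [[0, 0, 0, 0, 0, 0.015, -1], [0, 0, 0, 0, 0, 0.03, -1], [0, 0, 0, 0, 0, 0.05, -1], [0, 0, 0, 0, 0, 0.07, -1], [0, 0, 0, 0, 0, 0.09, -1], [0, 0, 0, 0, 0, 0.11, -1], [0, 0, 0, 0, 0, 0.13, -1], [0, 0, 0, 0, 0, 0.15, -1], [0, 0, 0, 0, 0, 0.17, -1], [0, 0, 0, 0, 0, 0.19, -1]]

```text
time_s: 28.9
ee_pos: [0.4577, -0.3646, 0.0941]
eef_rot: [-3.14, 0.001, 0.603]
force: [-8.7, 1.8, 8.8]
grip_width: 0.0097
grip_force: 40.0
```

```bash
python3 -c "
from h import *
go(.4583,-.3643,.093,2.745-np.pi);o=get_obs();print(o['qpos'],o['moment'])"
```

```text
t 28.9 pos [ 0.4577 -0.3646  0.0941] rot [-3.1402e+00  1.5000e-03  6.0320e-01] w 0.0097 F [-8.7  1.8  8.8] -> shift [0.003 0.001 0.004] turn [-1.000e-04  3.000e-04  1.591e-01]
[-7.34751922e-01  5.12107295e-01  1.54488281e+00 -1.26671346e-03
  1.08628024e+00  2.33391059e-01] [0.43430139 1.83815026 0.21950746]
```

Emit:
play_rows:
  motion:
    - [[0, 0, 0, 0, 0, 0.01, -1], [0, 0, 0, 0, 0, 0.02, -1], [0, 0, 0, 0, 0, 0.03, -1], [0, 0, 0, 0, 0, 0.04, -1]]

```text
time_s: 29.3
ee_pos: [0.4576, -0.3644, 0.0941]
eef_rot: [-3.14, 0.002, 0.354]
force: [-9.2, 3.3, 9.3]
grip_width: 0.01
grip_force: 40.0
```

```bash
python3 -c "
from h import *
go(.4583,-.3643,.093,2.745-np.pi);o=get_obs();print(o['moment'])"
```

```text
t 29.3 pos [ 0.4576 -0.3644  0.0941] rot [-3.1403e+00  1.9000e-03  3.5450e-01] w 0.01 F [-9.2  3.3  9.3] -> shift [0.003 0.001 0.004] turn [-1.000e-04  4.000e-04  1.195e-01]
[0.62848544 1.95226823 0.20546266]
```

Emit:
play_rows:
  motion:
    - [[0, 0, 0, 0, 0, 0.01, -1], [0, 0, 0, 0, 0, 0.02, -1], [0, 0, 0, 0, 0, 0.025, -1]]

```text
time_s: 29.6
ee_pos: [0.4575, -0.3643, 0.0941]
eef_rot: [-3.14, 0.002, 0.198]
force: [-9.0, 3.8, 8.7]
grip_width: 0.0102
grip_force: 40.0
```

```bash
python3 -c "
from h import *
go(.4583,-.3643,.093,2.745-np.pi);o=get_obs();print(o['moment'])"
```

```text
t 29.6 pos [ 0.4575 -0.3643  0.0941] rot [-3.1403e+00  2.2000e-03  1.9760e-01] w 0.0102 F [-9.   3.8  8.7] -> shift [0.003 0.001 0.004] turn [-0.0001  0.0004  0.0946]
[0.74718621 1.96161665 0.16551516]
```

Emit:
play_rows:
  motion:
    - [[0, 0, 0, 0, 0, 0.008, -1], [0, 0, 0, 0, 0, 0.016, -1], [0, 0, 0, 0, 0, 0.016, -1]]

```text
time_s: 29.9
ee_pos: [0.4575, -0.3643, 0.0941]
eef_rot: [-3.14, 0.002, 0.098]
force: [-9.1, 4.1, 9.8]
grip_width: 0.0095
grip_force: 40.0
```

```bash
python3 -c "
from h import *
go(.4583,-.3643,.093,2.745-np.pi);o=get_obs();print(o['moment'])"
```

```text
t 29.9 pos [ 0.4575 -0.3643  0.0941] rot [-3.1404e+00  2.3000e-03  9.7500e-02] w 0.0095 F [-9.1  4.1  9.8] -> shift [0.003 0.    0.004] turn [-0.0001  0.0004  0.0786]
[0.82114148 2.03345543 0.0897713 ]
```

Emit:
play_rows:
  motion:
    - [[0, 0, 0, 0, 0, 0.008, -1], [0, 0, 0, 0, 0, 0.016, -1], [0, 0, 0, 0, 0, 0.016, -1]]

```text
time_s: 30.2
ee_pos: [0.4575, -0.3642, 0.0941]
eef_rot: [-3.141, 0.002, -0.003]
force: [-10.7, 5.9, 10.0]
grip_width: 0.0099
grip_force: 40.0
```

```bash
python3 -c "
from h import *
go(.4583,-.3643,.093,2.745-np.pi);o=get_obs();print(o['moment'])"
```

```text
t 30.2 pos [ 0.4575 -0.3642  0.0941] rot [-3.1405e+00  2.5000e-03 -2.9000e-03] w 0.0099 F [-10.7   5.9  10. ] -> shift [0.003 0.    0.004] turn [-0.0001  0.0004  0.0627]
[0.88860446 2.08240245 0.0577612 ]
```

Emit:
play_rows:
  motion:
    - [[0, 0, 0, 0, 0, 0.008, -1], [0, 0, 0, 0, 0, 0.016, -1], [0, 0, 0, 0, 0, 0.016, -1]]

```text
time_s: 30.5
ee_pos: [0.4575, -0.3642, 0.0941]
eef_rot: [-3.141, 0.003, -0.103]
force: [-10.2, 5.4, 9.2]
grip_width: 0.01
grip_force: 41.4
```

```bash
python3 -c "
from h import *
go(.4583,-.3643,.093,2.745-np.pi);o=get_obs();print(o['moment'])"
```

```text
t 30.5 pos [ 0.4575 -0.3642  0.0941] rot [-3.141e+00  2.700e-03 -1.026e-01] w 0.01 F [-10.2   5.4   9.2] -> shift [0.003 0.    0.004] turn [-0.      0.0004  0.0468]
[0.8695633  2.05030215 0.75713796]
```

The moment jumped to 0.76 N m, so the key is against its stop. I'll release, lift clear and check everything.

Emit:
play_rows:
  motion:
    - [[0, 0, 0, 0, 0, 0, -1], [0, 0, 0, 0, 0, -0.004, 0], [0, 0, 0, 0, 0, -0.004, 0], [0, 0, 0, 0, 0, -0.004, 0], [0, 0, -0.15, 0, 0, -0.004, 0], [0, 0, -0.3, 0, 0, -0.004, 0], [0, 0, -0.45, 0, 0, -0.004, 0], [0, 0, -0.45, 0, 0, -0.004, 0]]

```text
time_s: 31.3
ee_pos: [0.4598, -0.3656, 0.2115]
eef_rot: [3.137, -0.007, -0.077]
force: [0.8, 0.1, 1.0]
grip_width: 0.0468
grip_force: 0.0
```

```bash
python3 - <<'E'
from h import *
key();heat()
for n in('top','scene'):
    c,X=knobs(n); steel(c,X,.6179,.165);steel(c,X,.6279,.0454,.045); cv2.imwrite('pics/%s4.png'%n,c['frame'][:,:,::-1])
    if n=='top': print(ringfit(c).round(4))
print(get_obs()['time_s'],get_obs()['force'])
E
```

```text
scene key ((0.4607747793197632, -0.36452382802963257), (0.01081237755715847, 0.052452974021434784), 87.33580017089844) 74
top grip s 0.0014905535140132692 0.0013837757506465701 ((0.4772185683250427, 0.3538510501384735), (0.01712281070649624, 0.02634553425014019), 2.4854469299316406) 59
top clip s 0.0006000763310776604 19
scene grip s 0.00039643643880842017 0.0016554536142444401 ((0.4761839509010315, 0.35318028926849365), (0.016929661855101585, 0.03350800648331642), 14.9783935546875) 32
scene clip s -0.0006917463923261204 8
top knob [0.6289 0.0462 0.0906] 50 [0.02  0.019 0.009]
top knob [0.6177 0.1643 0.0903] 50 [0.023 0.019 0.01 ]
lid ((0.6195082664489746, 0.16502122581005096), 0.043869201093912125) 575
lid ((0.6297706365585327, 0.04594871401786804), 0.0349259190261364) 352
[[ 6.265e-01  1.687e-01  3.560e-02  3.570e+02]
 [ 6.355e-01  5.090e-02  3.170e-02  2.240e+02]
 [ 6.375e-01 -7.450e-02  4.170e-02  2.130e+02]
 [ 6.474e-01 -1.941e-01  5.040e-02  2.470e+02]]
scene knob [0.6209 0.1647 0.0898] 39 [0.022 0.022 0.011]
scene knob [0.6308 0.0462 0.0896] 44 [0.022 0.022 0.012]
lid ((0.6170539259910583, 0.16320869326591492), 0.04674950987100601) 354
lid ((0.6299500465393066, 0.04592323303222656), 0.03534449636936188) 252
31.6 [-0.87878129  0.40233669 -0.4970404 ]
```

View pics/scene4.png

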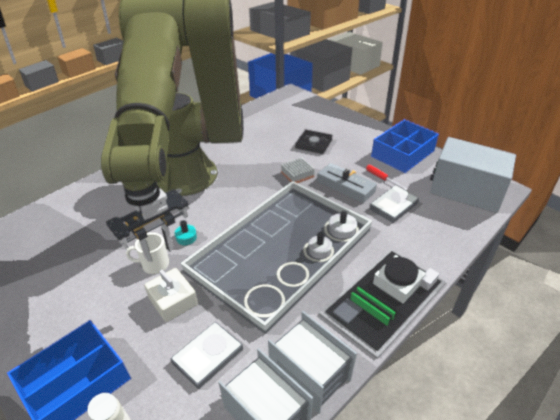

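View pics/top4.png

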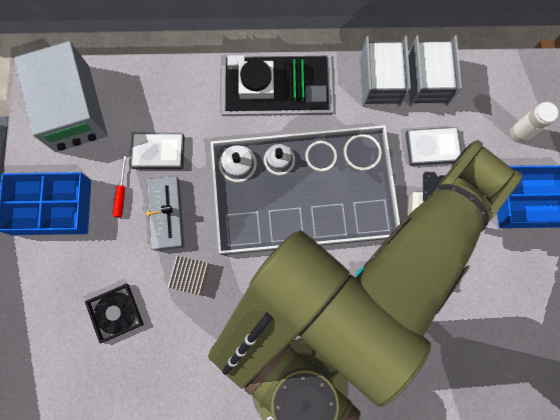

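The final views show both pots centred in their own rings (238,160 and 279,157), the slider level with the clip (166,211), the key at its stop and the bystanders undisturbed. Handing in.

```bash
python3 -c "
from station import workorder
print(workorder.hand_in())"
```

```text
the job is handed in; nothing more can be done
None
```

The job is handed in: by the final camera views both pots present stand released on rings of their own size, the slider is level with the clip to about 1 mm, the key was wound until it met its stop, and nothing else on the bench was disturbed.

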